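Lock the trainer console with its hidden shipping pin

TASK

Lock the electronics trainer for transport: draw the red-headed locking pin out of the blue rack, put its tip through the dust-sealed slot in the console's cover, and slide it gently along the slot until you feel it drop into the hole hidden underneath. Push it fully home so that its collar sits flat on the cover, then let go; never press hard, and leave the black pin, the meter, the screwdriver and the solder spool where they are.

Things in the scene. Friction and masses are not known exactly. Their poses are not given: they have to be found in the camera images.
- console: White electronics trainer console, fixed: 260 (its x) x 360 (its y) x 70 mm high, origin under its centre, z up. The cover is flat round the slot (75 mm in x, 110 mm in y either way); beyond are grey pads 4 mm, a breadboard 8 mm and steel terminal posts 12 mm high. The console is delicate: press on it only gently, always well below 25 N.
- slot (a point): Centre of the slot at the cover's top face (70 mm above the table), axes as the console's: the slot runs along y, 94 mm long (y) by 13 mm wide (x), 1 mm chamfer, through a cover 4 mm thick. Soft black rubber dust lips close it to sight; the pin parts them with no noticeable force.
- under_slot (a point): Point 24 mm straight below slot, on the hidden flat carrier plate, 10 mm thick. It has one round hole of 12.5 mm (1 mm chamfer, free room below) on the slot's centre line, anywhere from 32 mm to -y to 32 mm to +y of this point: its place is not measured. Pressed, the plate holds to about 2 N, yields 1 mm per further 0.4 N, stops hard at 8 mm. It does not move sideways.
- red_pin_knob (a point): Centre of the locking pin's round red knob, 24 mm across, 28 mm high; z along the pin, up. Pin 84 mm long, 42 to 84 g: below the knob a neck 14 mm across and 9 mm high, a steel collar 22 mm across, 3 mm thick (underside 26 mm below this point), and a 10 mm shaft, 44 mm long, tip (0.8 mm bevel) 70 mm below this point. It starts upright in either socket of the rack.
- red_pin_collar (a point): Centre of the flat underside of the red pin's collar, 26 mm below the knob centre and 44 mm above the tip; z along the pin, up.
- red_pin_tip (a point): Tip of the red pin's shaft, 70 mm below the knob centre; z along the pin, up.
- rack: Fixed blue pin rack, 160 (its x) x 60 (its y) x 50 mm high, origin under its centre. Two sockets of 12 mm, 46 mm deep, at x = -45 and +45 mm; a pin stands in each with its collar on the rack's top, so its shaft reaches 44 mm down.
- black_pin_knob (a point): Knob centre of the spare pin, same shape as the red one but with a black knob; stands in the other socket of the rack and stays there.
- meter: Yellow and black handheld multimeter lying on the table, 150 x 75 x 40 mm, origin under its centre, long side along x. Leave alone.
- driver: Screwdriver with green handle lying on the table along its x, about 200 mm long. Leave alone.
- spool: Small blue and silver solder spool standing on its flange, 56 mm across, 40 mm high, origin under its centre. Leave alone.

How it is judged (in metres and radians):
On the way, in this order (a step that is already met when the one before it is completed fails the run):
1. the red pin is drawn out of the rack (height (world z) of red_pin_tip above 0.055 m), for 0.1 s.
2. the red pin's tip is through the slot in the cover (z of red_pin_tip in the frame of slot below -0.012 m and x of red_pin_tip in the frame of slot between -0.008 and 0.008 m and y of red_pin_tip in the frame of slot between -0.046 and 0.046 m), for 0.1 s.
At the end, for the whole second after the job is handed in: The red pin stands upright (within 0.12 rad) through the slot with its shaft in the hidden hole and its collar flat on the cover (underside within 2.5 mm of the cover's top), released and at rest (z of red_pin_collar in the frame of slot between -0.003 and 0.0025 m and x of red_pin_collar in the frame of slot between -0.006 and 0.006 m and y of red_pin_collar in the frame of slot between -0.04 and 0.04 m and angle between red_pin_knob's own z axis and vertical below 0.12 rad and contact force between the fingers and anything else below 0.5 N and linear speed of red_pin below 0.02 m/s); the robot touches nothing.
It fails at once if the red pin is pressed on the console or what lies under its cover with more than 25 N (contact force between red_pin and console above 25 N).
It fails at once if the black pin is moved in or out of its socket (distance of black_pin_knob from where it was at the start of the episode above 0.015 m).
It fails at once if the meter is shifted (distance of meter from where it was at the start of the episode above 0.02 m).
It fails at once if the screwdriver is shifted (distance of driver from where it was at the start of the episode above 0.02 m).
It fails at once if the solder spool is shifted (distance of spool from where it was at the start of the episode above 0.02 m).
It also fails if it takes over 72 s, if anything falls off the work surface, if the arm or the gripper's body presses on something with over 40 N, if the wrist force passes 120 N, or if a joint passes its speed limit or range.

ROBOT

A 6-joint arm with a two-finger parallel gripper is mounted at the origin on the work surface. World frame = base frame: x ahead of the robot, y to its left, z up, the work surface at z = 0. Lengths are in mm, angles in rad, forces in N, time in s.
With the tool pointing down it reaches from about 275 to 1000 mm from the base axis. Payload 8.4 kg.
Tool frame: the origin (TCP) lies midway between the tips of the shut fingers; the grasp point (between the pads) lies 19 mm behind it; z points along the fingers, y is the direction in which the jaws open and shut (so a half turn about z gives the same grasp; the last joint's range is limited). The gripper opens to 85 mm and grips with 20 to 120 N. Pads are 22 mm wide; open, the fingers measure 114 mm over their backs; the gripper's body (76 mm by 85 mm) begins 54 mm behind the grasp point. The pads swing forward as they close: fully open they stand 13 mm farther back than shut.
Start: joints at [-1.106, 0.353, 1.633, -0, 1.155, -0.002], TCP at [281.268, -558.136, 231.281] pointing down, gripper open.
Joint ranges: [-2.63, 2.63], [-0.92, 2.1], [0.06, 2.66], [-1.3, 4.44], [0, 2.69], [-3.02, 3.02]. Speed limits (rad/s): [2.22, 2.22, 2.79, 3.14, 3.14, 3.14].

INTERFACE

Orientations are given as [roll, pitch, yaw] about the fixed x, y, z axes, in that order (R = Rz(yaw) Ry(pitch) Rx(roll)).
In Python, from rig import r gives the robot as it stands.
- The arm moves only by the tool play_rows, never from a script. Its argument "moves" is a list of rows, each a list of 3 entries, a list of its own where there are three numbers: the turn, a rotation vector about the tool's x, y, z in degrees, then the shift along the tool's x, y, z in mm, then the opening, from 0 (shut) to 1 (fully open). A call has 1 to 20 rows; each row is the pose to reach, as a shift and turn from the pose measured when the call began, along the tool's axes at that moment; what a row does not reach only later rows make up. A row lasts 1/10 s, in which the tool goes at most 50 mm and 8.59 degrees, less where a joint would pass 70% of its speed; a pose out of reach is approached as far as the arm can. A call with a gripper value outside its range is refused whole. The fingers move at their own pace and stop on an object; "newtons" is the grip in N (left out, the last holds). Time passes only in rows, so rows that repeat a pose let the fingers close. It gives the time, the measured TCP pose, the force and the opening at its end, in the units of the state.
- r.sense(): the state, without advancing time (a new reading comes with each control period).
- r.grab_frame(name): name is "side" or "top"; returns a dict with "color" (400x640x3 uint8, red, green, blue), "K" (3x3 intrinsics, pixels), "rvec" (rotation vector, rad) and "tvec" (3), from world to camera coordinates, as OpenCV has them. Camera axes: x right, y down, z forward; pixel columns grow to the right and rows downward; lengths in mm; the calibration is good to about 2 mm. A picture is of the moment at which its call begins. There is no depth.
- r.sign_off(): hands the job in, once; it reports no verdict.
Trained networks look in a picture, given as the dict that the camera call returned (one of the last four; its "shot" number tells which), for a name from the list of things; names that differ only in an ending like _2 or _b are one class to them, and where a whole thing is asked for, a point or a joint stands for the part that bears it (a point fixed in the world has none). Each returns a list of dicts, best first, with "conf" (0 to 1); they miss things now and then, are a little off and sometimes report something else, mostly with a low value. They report only what shows in the picture. A call takes as long as a camera call.
- r.silhouettes(picture, name): "mask" (400x640 bool, what is visible of it) and "location" ([column, row] in pixels, amid what is visible of it).
The state is a dict: "clock": time; "qpos": joint angles; "qvel": joint speeds; "joint_efforts": joint torques, N m; "eef_pos": TCP position; "tcp_rot": TCP orientation; "contact_force": force on the tool from outside, world axes, zero at the start; "wrist_torque": the same for the moment, N m; "opening": opening from 0.0 (shut) to 1.0 (fully open).
Only numpy, scipy, OpenCV 4.12 (cv2) and the standard library are available. Lean on these libraries where they do the work, as an engineer would, in place of code of your own. Each camera call takes 0.05 s, during which the arm holds its last target.

## Working session

There is one attempt and no reset: what is moved stays moved. The work goes in short steps, Python scripts to look and compute and a tool call to move; the robot and the scene stay as the last step left them, time stands still between calls to the robot, and variables do not carry over. Pictures are saved under pics/ and viewed, and the job is handed in when it is done.

Besides the shell and the picture viewer there is one more tool, called after "Emit:" as name(argument=value, ...) on one line, values as JSON. play_rows: Moves the arm, as the interface text tells. Its arguments: {"type":"object","properties":{"moves":{"type":"array"},"newtons":{"type":"number"}},"required":["moves"]}

```bash
ls; mkdir -p pics
cat > h.py <<'E'
from rig import r
import cv2, numpy as np
def save(p,n): cv2.imwrite('pics/'+n,p['color'][:,:,::-1])
def ray(p,uv):
    R=cv2.Rodrigues(np.array(p['rvec'],float))[0];t=np.array(p['tvec'],float).ravel()
    d=R.T@np.linalg.inv(p['K'])@np.array([uv[0],uv[1],1.]);return -R.T@t,d/np.linalg.norm(d)
def atz(p,uv,z):
    c,d=ray(p,uv);return c+d*(z-c[2])/d[2]
def proj(p,X):
    return cv2.projectPoints(np.array(X,float).reshape(-1,3),np.array(p['rvec'],float),np.array(p['tvec'],float),p['K'],None)[0][:,0]
def tri(ps):
    A=np.zeros((3,3));b=np.zeros(3)
    for p,uv in ps:
        c,d=ray(p,uv);M=np.eye(3)-np.outer(d,d);A+=M;b+=M@c
    X=np.linalg.solve(A,b);return X,[proj(p,X)[0]-uv for p,uv in ps]
E
python3 - <<'E'
from h import *
s=r.sense();print({k:np.round(v,3) for k,v in s.items()})
for n in('side','top'):
    p=r.grab_frame(n);save(p,n+'0.png');print(n,np.round(ray(p,(320,200)),2),p['K'][0])
    for o in('red_pin_knob','black_pin_knob','rack','console','meter','driver','spool'):
        for d in r.silhouettes(p,o)[:2]:
            print(o,round(d['conf'],2),np.round(d['location']),d['mask'].sum(),np.round(atz(p,d['location'],60)))
E
```

```text
pics
{'clock': np.float64(0.0), 'qpos': array([-1.106,  0.354,  1.634,  0.   ,  1.155, -0.002]), 'qvel': array([ 0.   , -0.001,  0.001,  0.001,  0.002, -0.001]), 'joint_efforts': array([-4.0000e-03, -6.0527e+01, -3.4207e+01, -0.0000e+00,  9.0000e-03,
        0.0000e+00]), 'eef_pos': array([ 281.052, -557.701,  230.551]), 'tcp_rot': array([-3.14 , -0.   ,  0.467]), 'contact_force': array([-0.023, -0.333, -0.364]), 'wrist_torque': array([-0.045,  0.032, -0.002]), 'opening': np.float64(1.002)}
side [[ 1.5767e+02  6.6770e+02  6.2760e+02]
 [ 4.0000e-01 -7.2000e-01 -5.7000e-01]] [373.45698822   0.         314.84651248]
black_pin_knob 0.51 [389. 153.] 238 [ 480. -396.   60.]
rack 0.59 [378. 178.] 1185 [ 457. -232.   60.]
console 0.9 [275. 253.] 14811 [545. 173.  60.]
meter 0.82 [324. 160.] 741 [ 650. -262.   60.]
driver 0.75 [236. 376.] 1132 [440. 444.  60.]
spool 0.65 [389. 153.] 158 [ 481. -393.   60.]
spool 0.28 [275. 252.] 14612 [547. 171.  60.]
top [[ 3.82190e+02  6.64000e+00  1.29256e+03]
 [ 1.30000e-01 -2.00000e-02 -9.90000e-01]] [433.53106508   0.         312.03818738]
red_pin_knob 0.44 [417. 202.] 80 [ 535. -295.   60.]
rack 0.88 [413. 221.] 1228 [ 480. -282.   60.]
console 0.9 [273. 190.] 11478 [576. 117.  60.]
meter 0.91 [421. 153.] 1343 [ 678. -314.   60.]
driver 0.57 [173. 236.] 325 [447. 401.  60.]
spool 0.9 [467. 215.] 352 [ 495. -438.   60.]
spool 0.21 [415. 203.] 90 [ 531. -290.   60.]
```

Run:
```python
import cv2
a=cv2.imread('pics/side0.png');b=cv2.imread('pics/top0.png')
cv2.imwrite('pics/side0c.png',cv2.resize(a[100:290,170:450],None,fx=2.8,fy=2.8,interpolation=cv2.INTER_CUBIC))
cv2.imwrite('pics/top0c.png',cv2.resize(b[120:270,200:500],None,fx=2.66,fy=2.66,interpolation=cv2.INTER_CUBIC))
```

```text
(no output)
```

View pics/side0c.png

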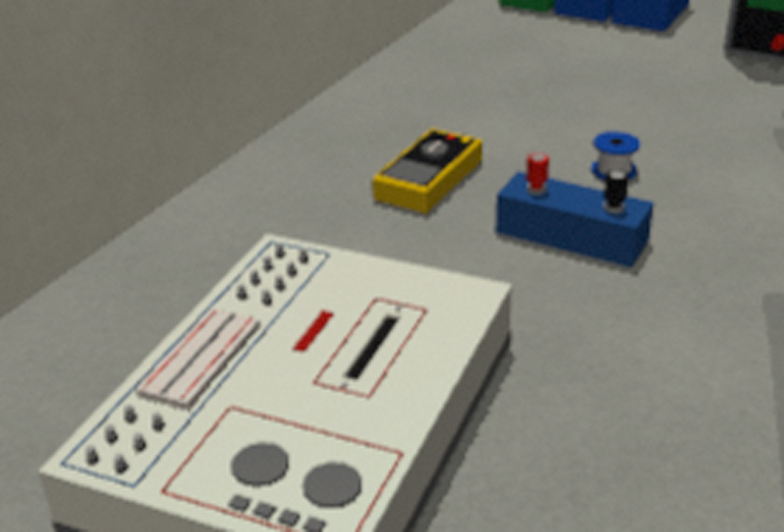

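View pics/top0c.png

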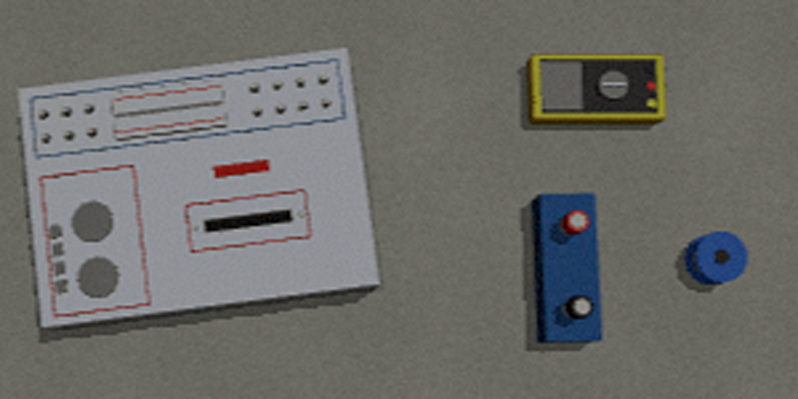

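View pics/side0.png

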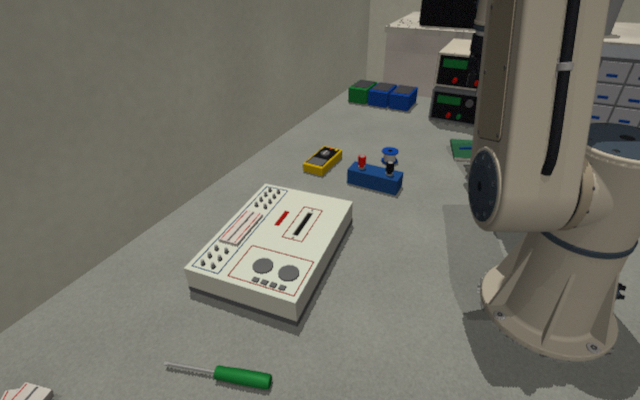

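Run:
```python
from h import *
def blob(m,box):
    x0,y0,x1,y1=box;k=np.zeros_like(m);k[y0:y1,x0:x1]=m[y0:y1,x0:x1]
    v,u=np.nonzero(k);return np.stack([u,v],1).astype(float)
P={n:r.grab_frame(n) for n in('side','top')}
for n,p in P.items():
    c=p['color'].astype(int);R,G,B=c[...,0],c[...,1],c[...,2]
    red=(R>90)&(R>1.8*G)&(R>1.8*B)
    kb={'side':(350,150,372,175),'top':(405,190,425,212)}[n]
    q=blob(red,kb);print(n,'redknob',q.mean(0),len(q),q.min(0),q.max(0), atz(p,q.mean(0),88))
    sb={'side':(290,208,318,240),'top':(270,192,315,212)}[n]
    gray=cv2.cvtColor(p['color'],cv2.COLOR_RGB2GRAY).astype(int)
    # weighted darkness
    w=np.clip(110-gray,0,90).astype(float);W=np.zeros_like(w);x0,y0,x1,y1=sb
    lab=cv2.connectedComponents((gray[y0:y1,x0:x1]<90).astype(np.uint8))[1]
    cnt=np.bincount(lab.ravel());k=1+np.argmax(cnt[1:]);m=lab==k
    v,u=np.nonzero(m);pts=np.stack([u+x0,v+y0],1).astype(float)
    X=np.array([atz(p,a,70) for a in pts]);mu=X.mean(0)
    ev,V=np.linalg.eigh(np.cov((X-mu)[:,:2].T));d=V[:,1];t=(X-mu)[:,:2]@d
    print('slot',len(pts),pts.mean(0),mu,d,np.degrees(np.arctan2(d[1],d[0])),t.min(),t.max(),np.sqrt(12*ev))
    blue=(B>60)&(B>1.6*R)&(B>1.3*G)
    # console top quad
    x0,y0,x1,y1={'side':(180,180,360,320),'top':(200,130,350,250)}[n]
# rack mask top view
p=P['top'];d=r.silhouettes(p,'rack')[0]['mask']
print(cv2.minAreaRect(cv2.findNonZero(d.astype(np.uint8))))
for n in P: np.savez('pics/%s.npz'%n,**{k:v for k,v in P[n].items()})
big=cv2.resize(P['top']['color'][180:260,390:450,::-1],None,fx=9,fy=7,interpolation=0);big=cv2.resize(P['top']['color'][185:255,395:435,::-1],None,fx=8,fy=8,interpolation=0)
b2=cv2.resize(P['side']['color'][145:200,340:410,::-1],None,fx=8,fy=8,interpolation=0)
cv2.imwrite('pics/z1.png',big);cv2.imwrite('pics/z2.png',b2)
```

```text
side redknob [361.63235294 160.94117647] 68 [358. 156.] [365. 167.] [ 520.47204567 -258.56078697   88.        ]
slot 99 [302.22222222 223.77777778] [538.24183962  64.38840286  70.        ] [-0.11454206  0.9934184 ] 96.57721248885028 -45.519970579156265 42.61135636100296 [10.5667911  89.01193021]
top redknob [416.09090909 202.72727273] 22 [413. 199.] [420. 206.] [ 529.47298527 -286.56418332   88.        ]
slot 155 [292.92903226 202.56774194] [537.48592232  59.03638338  70.        ] [-0.10859037  0.99408658] 96.23406298151427 -45.87313527527995 46.054848899177124 [13.6100833  92.93773272]
((412.9152526855469, 220.30422973632812), (55.53063201904297, 24.469432830810547), 87.1375961303711)
```

View pics/z1.png

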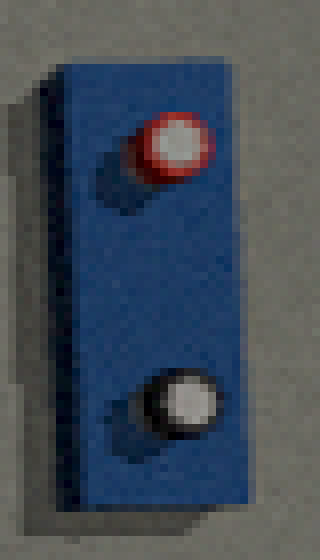

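View pics/z2.png

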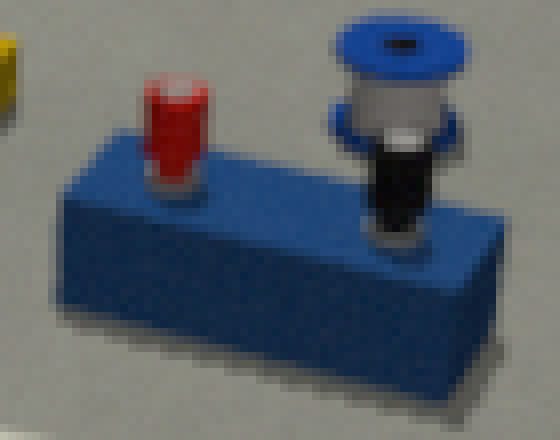

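Run:
```python
from h import *
from scipy.optimize import least_squares
P={n:dict(np.load('pics/%s.npz'%n)) for n in('side','top')}
# rack x axis ~ -y world? red at +y. define u along long
m=[(-80,30,50),(-80,-30,50),(80,-30,50),(80,30,50),(-45,0,90),(45,0,90)] # TL,... local: x toward -y world ; y toward +x world
top=np.array([(232,65),(65,65),(78,510),(252,503),(178,143),(188,402)])/8+[395,185]-.5
top=top[[0,1,2,3,4,5]]
side=np.array([(120,132),(63,198),(450,288),(505,215),(176,86),(404,139)])/8+[340,145]-.5
def model(v):
    a=v[2];c,s=np.cos(a),np.sin(a)
    return np.array([(v[0]+c*x-s*y,v[1]+s*x+c*y,z) for x,y,z in m])
for k,ps in {'top':[('top',top)],'side':[('side',side)],'both':[('top',top),('side',side)]}.items():
    f=lambda v:np.concatenate([(proj(P[n],model(v))-q).ravel() for n,q in ps])
    o=least_squares(f,[480,-280,-1.57],x_scale=[10,10,.1])
    print(k,o.x,np.round(f(o.x).reshape(-1,2),1).tolist(),model(o.x)[4:])
print('tri red',tri([(P['top'],top[4]),(P['side'],side[4])]))
print('tri blk',tri([(P['top'],top[5]),(P['side'],side[5])]))
print([atz(P[n],q[4],90) for n,q in(('top',top),('side',side))])
```

```text
top [ 484.50371024 -287.70607589   -3.14827628] [[-0.2, -0.3], [0.0, -0.2], [0.4, -0.3], [-0.3, 0.4], [0.0, 0.2], [0.1, 0.1]] [[ 529.50270515 -288.00683688   90.        ]
 [ 439.50471533 -287.40531489   90.        ]]
side [ 487.93701318 -286.71630355   -3.14206165] [[-0.1, -0.6], [-0.8, -0.4], [0.8, 0.4], [0.3, 0.2], [-0.0, 0.3], [-0.3, -0.1]] [[ 532.93700823 -286.73740831   90.        ]
 [ 442.93701813 -286.69519878   90.        ]]
both [ 486.10893901 -287.21799674   -3.14639951] [[-0.4, -0.9], [-0.2, -0.7], [0.2, -0.8], [-0.5, -0.2], [-0.2, -0.3], [-0.1, -0.5], [0.6, -0.5], [-0.2, -0.4], [1.3, 0.5], [1.0, 0.3], [0.6, 0.3], [0.4, -0.0]] [[ 531.10841913 -287.43430436   90.        ]
 [ 441.10945889 -287.00168912   90.        ]]
tri red (array([ 531.49907676, -287.23467613,   90.86645093]), [array([-0.20870075, -0.49891989]), array([0.49530659, 0.03446104])])
tri blk (array([ 440.94095152, -286.9068239 ,   89.98229105]), [array([-0.14869743, -0.40257507]), array([0.40487997, 0.01918806])])
[array([ 530.19236405, -287.96523365,   90.        ]), array([ 533.54338902, -288.32417937,   90.        ])]
```

```bash
cat >> h.py <<'E'
from scipy.spatial.transform import Rotation as Ro
def goal(xyz,yaw):
    s=r.sense();R0=Ro.from_euler('xyz',s['tcp_rot']);R1=Ro.from_euler('xyz',[np.pi,0,yaw])
    print('now',np.round(s['eef_pos'],1),np.round(s['tcp_rot'],4),'F',np.round(s['contact_force'],2),'M',np.round(s['wrist_torque'],3),'op',round(float(s['opening']),3),'t',s['clock'])
    print('turn',np.round(np.degrees((R0.inv()*R1).as_rotvec()),2),'shift',np.round(R0.inv().apply(np.array(xyz)-s['eef_pos']),2))
E
python3 - <<'E'
from h import *
goal([531,-287.5,130],0)
E
```

```text
now [ 281.3 -558.1  231.3] [3.1416 0.     0.4668] F [ 1.07  0.18 -0.47] M [ 0.005 -0.011 -0.023] op 1.0 t 0.95
turn [ 0.    0.   26.75] shift [ 344.81 -129.3   101.29]
```

Emit:
play_rows(moves=[[[0,0,5],[30,-12,0],1],[[0,0,10],[70,-27,10],1],[[0,0,15],[115,-43,20],1],[[0,0,20],[160,-60,30],1],[[0,0,26.75],[205,-77,45],1],[[0,0,26.75],[250,-94,60],1],[[0,0,26.75],[295,-111,80],1],[[0,0,26.75],[330,-124,95],1],[[0,0,26.75],[344.8,-129.3,101],1],[[0,0,26.75],[344.8,-129.3,101],1],[[0,0,26.75],[344.8,-129.3,101],1],[[0,0,26.75],[344.8,-129.3,101],1]], newtons=30)

```text
clock: 2.15
eef_pos: [530.5, -288.8, 131.0]
tcp_rot: [3.141, -0.001, -0.001]
contact_force: [-0.2, -0.0, -0.1]
opening: 1.001
```

Run:
```python
from h import *
p=r.grab_frame('side');save(p,'s1.png')
goal([531,-287.5,60],0);print(r.sense()['qpos'])
cv2.imwrite('pics/s1c.png',cv2.resize(p['color'][60:210,300:460,::-1],None,fx=4,fy=4,interpolation=2))
```

```text
now [ 530.5 -288.9  131. ] [ 3.1408e+00 -8.0000e-04 -1.5000e-03] F [-0.55 -0.4   1.37] M [0.015 0.04  0.043] op 0.999 t 2.2
turn [ 0.04 -0.04 -0.09] shift [ 0.45 -1.44 71.04]
[-5.00968944e-01  4.30312428e-01  1.76524506e+00 -3.58846256e-04
  9.45005243e-01  1.07156145e+00]
```

View pics/s1c.png

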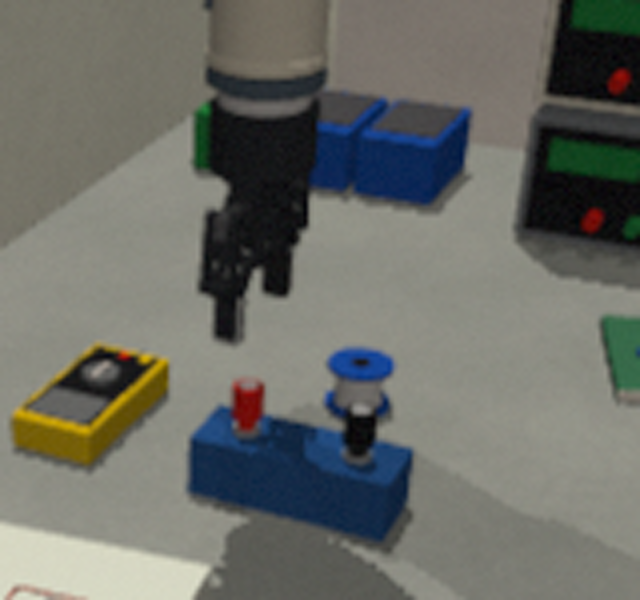

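The gripper hangs open above the red pin (crop ≈ (247,405), fingers ≈ (225–280, 290–335)). Next I descend and close on it.

Emit:
play_rows(moves=[[[0,0,0],[0.4,-1.4,20],1],[[0,0,0],[0.4,-1.4,40],1],[[0,0,0],[0.4,-1.4,58],1],[[0,0,0],[0.4,-1.4,70],1],[[0,0,0],[0.4,-1.4,71],1],[[0,0,0],[0.4,-1.4,71],1],[[0,0,0],[0.4,-1.4,71],0],[[0,0,0],[0.4,-1.4,71],0],[[0,0,0],[0.4,-1.4,71],0],[[0,0,0],[0.4,-1.4,71],0],[[0,0,0],[0.4,-1.4,71],0],[[0,0,0],[0.4,-1.4,71],0],[[0,0,0],[0.4,-1.4,71],0],[[0,0,0],[0.4,-1.4,71],0]], newtons=30)

```text
clock: 3.6
eef_pos: [531.1, -287.5, 60.4]
tcp_rot: [3.141, -0.001, -0.002]
contact_force: [-1.2, 1.6, 5.6]
opening: 0.268
```

Run:
```python
from h import *
p=r.grab_frame('side')
goal([531,-287.5,60],0)
cv2.imwrite('pics/s2c.png',cv2.resize(p['color'][80:210,320:440,::-1],None,fx=5,fy=5,interpolation=2)[:600])
```

```text
now [ 531.2 -287.5   60.4] [ 3.1407e+00 -1.2000e-03 -1.6000e-03] F [-0.56  1.75  6.16] M [ 0.167  0.184 -0.045] op 0.274 t 3.65
turn [ 0.05 -0.07 -0.09] shift [-0.16 -0.05  0.42]
```

View pics/s2c.png

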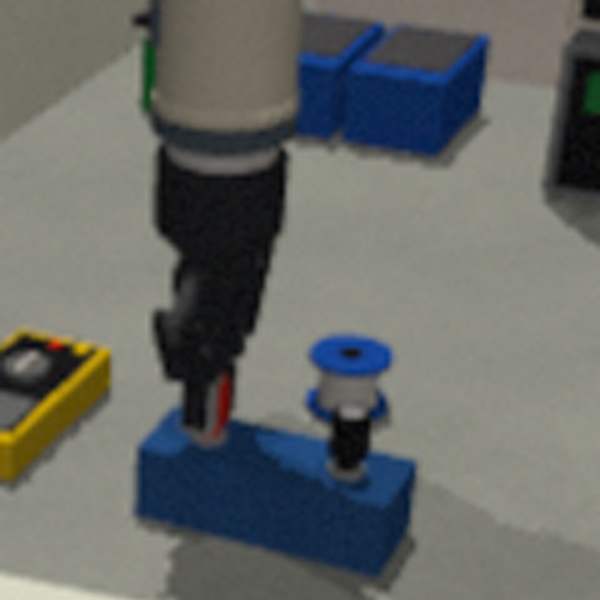

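Emit:
play_rows(moves=[[[0,0,0],[0,0,-5],0],[[0,0,0],[0,0,-12],0],[[0,0,0],[0,0,-25],0],[[0,0,0],[0,0,-40],0],[[0,0,0],[0,0,-60],0],[[0,0,0],[0,0,-80],0],[[0,0,0],[0,0,-95],0],[[0,0,0],[0,0,-105],0],[[0,0,0],[0,0,-105],0],[[0,0,0],[0,0,-105],0],[[0,0,0],[0,0,-105],0]], newtons=40)

```text
clock: 4.75
eef_pos: [530.5, -287.2, 164.5]
tcp_rot: [3.142, 0.0, -0.002]
contact_force: [0.0, 0.3, -0.3]
opening: 0.27
```

Run:
```python
from h import *
p=r.grab_frame('side')
goal([537.8,61,165],0.11)
cv2.imwrite('pics/s3c.png',cv2.resize(p['color'][60:200,310:440,::-1],None,fx=4,fy=4,interpolation=2)[:600])
```

```text
now [ 530.5 -287.2  164.4] [ 3.1416e+00  3.0000e-04 -1.6000e-03] F [-0.46  1.83  0.51] M [ 0.003 -0.029  0.028] op 0.265 t 4.8
turn [ 0.    0.02 -6.39] shift [   6.77 -348.18   -0.61]
```

View pics/s3c.png

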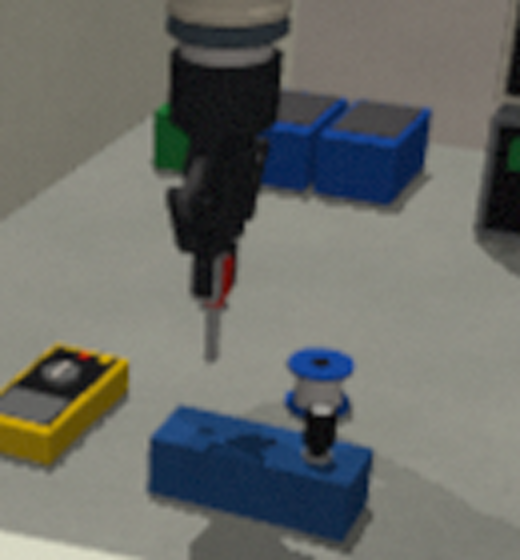

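Emit:
play_rows(moves=[[[0,0,-1],[1,-20,0],0],[[0,0,-2],[2,-50,0],0],[[0,0,-3],[4,-85,0],0],[[0,0,-4],[5,-120,0],0],[[0,0,-5],[7,-155,0],0],[[0,0,-6],[8,-190,0],0],[[0,0,-6.4],[9,-225,0],0],[[0,0,-6.4],[10,-260,0],0],[[0,0,-6.4],[10.5,-290,5],0],[[0,0,-6.4],[10.5,-306,10],0],[[0,0,-6.4],[10.5,-314.4,20],0],[[0,0,-6.4],[10.5,-314.4,20],0],[[0,0,-6.4],[10.5,-314.4,20],0],[[0,0,-6.4],[10.5,-314.4,20],0]])

```text
clock: 6.2
eef_pos: [541.6, 26.2, 144.4]
tcp_rot: [3.141, 0.0, 0.109]
contact_force: [-0.1, -0.1, -0.7]
opening: 0.269
```

Run:
```python
from h import *
p=r.grab_frame('side');t=r.grab_frame('top')
goal([541.5,27.2,145],0.11)
np.savez('pics/side2.npz',**{k:v for k,v in p.items()});np.savez('pics/top2.npz',**{k:v for k,v in t.items()})
print(proj(p,[[541.5,27.2,90],[537.8,61,70]]),proj(t,[[541.5,27.2,90],[537.8,61,70]]))
cv2.imwrite('pics/s4c.png',cv2.resize(p['color'][170:250,270:350,::-1],None,fx=7,fy=7,interpolation=0))
cv2.imwrite('pics/t4c.png',cv2.resize(t['color'][160:235,250:350,::-1],None,fx=8,fy=8,interpolation=0))
```

```text
now [541.7  26.3 144.6] [ 3.1414e+00 -1.0000e-04  1.0890e-01] F [-0.7  -0.78 -1.2 ] M [-0.029 -0.011  0.015] op 0.268 t 6.3
turn [ 0.01 -0.   -0.06] shift [-0.11 -0.94 -0.37]
[[308.41853445 208.55132942]
 [303.17266651 222.92699457]] [[303.98089052 200.07500078]
 [292.24027177 202.46768156]]
```

View pics/s4c.png

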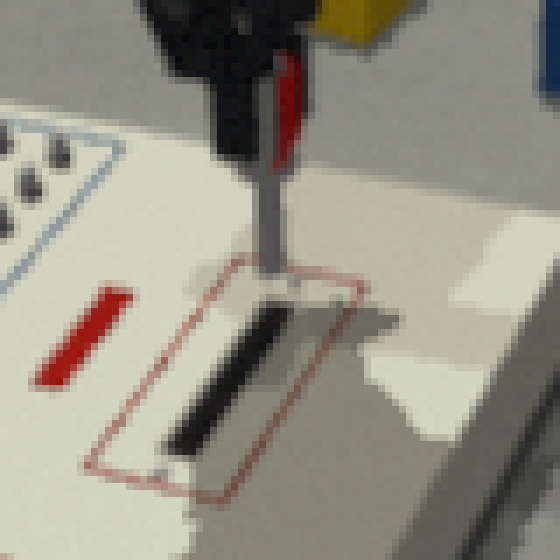

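View pics/t4c.png

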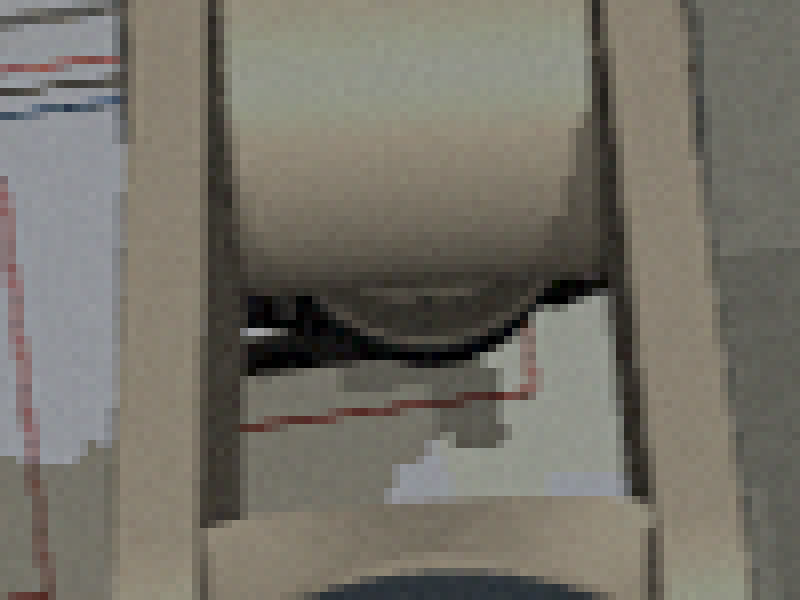

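Run:
```python
from h import *
out=[]
for n in('side','top','side2'):
    p=dict(np.load('pics/%s.npz'%n))
    # grid in slot frame about (537.8,61) yaw 6.3
    a=np.radians(6.3);ux=np.array([np.cos(a),np.sin(a)]);uy=np.array([-np.sin(a),np.cos(a)])
    ys=np.arange(-75,75,.25);xs=np.arange(-32,32,.25)
    Y,X=np.meshgrid(ys,xs)
    W=np.stack([537.8+X*ux[0]+Y*uy[0],61+X*ux[1]+Y*uy[1],np.full_like(X,70)],-1)
    uv=proj(p,W).reshape(X.shape+(2,)).astype(np.float32)
    im=cv2.remap(p['color'],uv[...,0],uv[...,1],cv2.INTER_CUBIC)[:,:,::-1].copy()
    g=cv2.cvtColor(im,cv2.COLOR_BGR2GRAY).astype(float)
    # profile
    cx=g[:,np.abs(ys)<25].mean(1);cy=g[np.abs(xs)<3].mean(0)
    def edges(c,s,lo,hi):
        th=(np.median(c[np.abs(s)<(hi*.4)])+np.percentile(c,75))/2
        i=np.nonzero(c<th)[0];i=i[np.abs(s[i])<hi];return s[i[0]],s[i[-1]],th
    print(n,edges(cx,xs,0,14),edges(cy,ys,0,56))
    for q in(-30,-15,0,15,30): print(q,edges(g[:,np.abs(ys-q)<5].mean(1),xs,0,14)[:2],end=' ')
    print()
    cv2.line(im,(300,0),(300,20),(255,0,0),1);cv2.line(im,(0,128),(20,128),(255,0,0),1)
    out.append(im)
cv2.imwrite('pics/rect.png',cv2.resize(np.vstack(out[:2]),None,fx=1.1,fy=1.1))
```

```text
side (np.float64(-5.0), np.float64(6.75), np.float64(116.89258793969849)) (np.float64(-42.5), np.float64(46.5), np.float64(91.86956521739131))
-30 (np.float64(-5.0), np.float64(6.75)) -15 (np.float64(-5.25), np.float64(6.75)) 0 (np.float64(-5.0), np.float64(6.5)) 15 (np.float64(-5.25), np.float64(6.75)) 30 (np.float64(-5.25), np.float64(6.5)) 
top (np.float64(-7.0), np.float64(5.75), np.float64(80.9070351758794)) (np.float64(-47.5), np.float64(44.5), np.float64(71.41304347826087))
-30 (np.float64(-6.75), np.float64(6.0)) -15 (np.float64(-7.0), np.float64(5.75)) 0 (np.float64(-7.0), np.float64(5.5)) 15 (np.float64(-7.0), np.float64(5.75)) 30 (np.float64(-7.0), np.float64(5.5)) 
side2 (np.float64(-7.5), np.float64(6.5), np.float64(108.55841708542714)) (np.float64(-42.5), np.float64(46.25), np.float64(86.3695652173913))
-30 (np.float64(-11.25), np.float64(6.5)) -15 (np.float64(-13.75), np.float64(6.75)) 0 (np.float64(-10.5), np.float64(6.25)) 15 (np.float64(-6.75), np.float64(6.25)) 30 (np.float64(-6.75), np.float64(6.25))
```

View pics/rect.png

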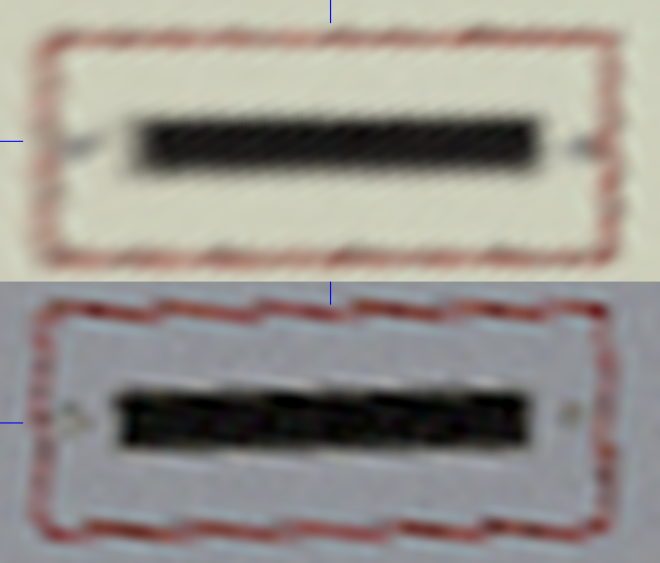

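Run:
```python
from h import *
from scipy.optimize import brentq
p=dict(np.load('pics/side2.npz'))
g=cv2.cvtColor(p['color'],cv2.COLOR_RGB2GRAY).astype(float)
for v in range(194,212):
    row=g[v,300:318];print(v,row.astype(int))
for z in(92,95,100,105):
    print(z,proj(p,[[541.65,26.25,z]]))
print(proj(p,[[542.65,26.25,90]])-proj(p,[[541.65,26.25,90]]),proj(p,[[541.65,27.25,90]])-proj(p,[[541.65,26.25,90]]),proj(p,[[541.65,26.25,91]])-proj(p,[[541.65,26.25,90]]))
```

```text
194 [209 210 200 155  99  82  82  83  77  70  75  86 145 178 181 177 169 166]
195 [208 208 207 185 148 111  86  80  82  83 103 137 171 185 183 184 183 184]
196 [208 209 209 208 196 174 118  84  83  81 142 177 184 184 184 183 185 182]
197 [209 209 208 208 208 208 141  79  82  79 155 183 182 183 182 184 183 182]
198 [209 209 208 208 208 206 141  81  83  80 157 185 182 184 184 183 183 183]
199 [209 208 208 209 207 208 140  80  83  78 145 178 182 183 184 183 182 184]
200 [207 207 209 208 209 209 142  80  84  82 129 171 183 186 183 182 183 183]
201 [209 210 208 209 208 202 139  84  83  80 130 171 183 183 183 184 184 182]
202 [208 209 209 209 201 188 137  88  83  80 130 172 184 182 184 184 183 183]
203 [207 207 209 200 189 183 135  89  84  81 130 172 185 184 183 184 184 183]
204 [209 208 209 192 183 184 136  90  84  81 130 174 185 184 183 184 184 183]
205 [208 209 203 187 184 184 137  89  84  80 120 170 183 184 184 184 182 184]
206 [209 202 190 164 148 156 118  84  85  79 104 166 183 186 182 183 184 184]
207 [197 189 170 118 123 147 120  87  84  81  98 144 167 179 184 184 183 183]
208 [184 176 142 136 171 184 147 102  83  83 111 123 138 144 148 149 165 171]
209 [184 148 143 175 183 185 164 133 120 134 154 144 133 136 137 142 146 150]
210 [164 125 163 184 185 184 183 172 166 178 181 143 129 168 183 183 172 168]
211 [127 148 177 184 184 183 184 181 173 178 180 159 154 175 184 182 184 184]
92 [[308.52724231 207.67481215]]
95 [[308.48505239 206.68324881]]
100 [[308.41438365 205.02236561]]
105 [[308.34327106 203.35105085]]
[[-0.35281928 -0.10662077]] [[-0.19971624  0.212119  ]] [[-0.01401083 -0.3292877 ]]
```

Emit:
play_rows(moves=[[[0,0,0],[0,0,8],0],[[0,0,0],[0,0,14],0],[[0,0,0],[0,0,18],0],[[0,0,0],[0,0,21],0],[[0,0,0],[0,0,23],0],[[0,0,0],[0,0,23],0],[[0,0,0],[0,0,23],0]])

```text
clock: 7.0
eef_pos: [541.8, 26.4, 121.7]
tcp_rot: [3.141, -0.0, 0.109]
contact_force: [-0.7, 1.2, -1.2]
opening: 0.261
```

```bash
cat >> h.py <<'E'
def forces(n=4):
    F=[];M=[]
    for _ in range(n):
        p=r.grab_frame('side');s=r.sense();F.append(s['contact_force']);M.append(s['wrist_torque'])
    print('F',np.round(np.mean(F,0),2),'sd',np.round(np.std(F,0),2),'M',np.round(np.mean(M,0),3),'pos',np.round(s['eef_pos'],2),'t',round(float(s['clock']),2));return p
E
python3 - <<'E'
from h import *
p=forces()
cv2.imwrite('pics/s5c.png',cv2.resize(p['color'][170:250,270:350,::-1],None,fx=7,fy=7,interpolation=0))
E
```

```text
F [-0.07  0.06 -0.74] sd [0.49 0.18 0.22] M [-0.004  0.001 -0.001] pos [541.83  26.34 121.82] t 7.2
```

View pics/s5c.png

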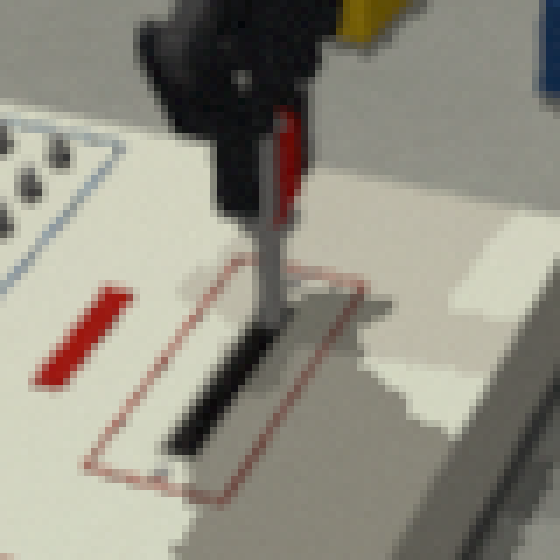

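Emit:
play_rows(moves=[[[0,0,0],[0,0,2],0],[[0,0,0],[0,0,4],0],[[0,0,0],[0,0,6],0],[[0,0,0],[0,0,8],0],[[0,0,0],[0,0,11],0],[[0,0,0],[0,0,14],0],[[0,0,0],[0,0,16.5],0],[[0,0,0],[0,0,16.5],0]])

```text
clock: 8.0
eef_pos: [541.5, 26.3, 104.9]
tcp_rot: [3.141, 0.0, 0.109]
contact_force: [-1.0, 0.7, -1.2]
opening: 0.27
```

Run:
```python
from h import *
p=forces()
cv2.imwrite('pics/s6c.png',cv2.resize(p['color'][170:250,270:350,::-1],None,fx=7,fy=7,interpolation=0))
```

```text
F [-0.22  0.4  -0.77] sd [0.18 0.34 0.35] M [-0.007 -0.024 -0.006] pos [541.92  26.36 105.42] t 8.2
```

View pics/s6c.png

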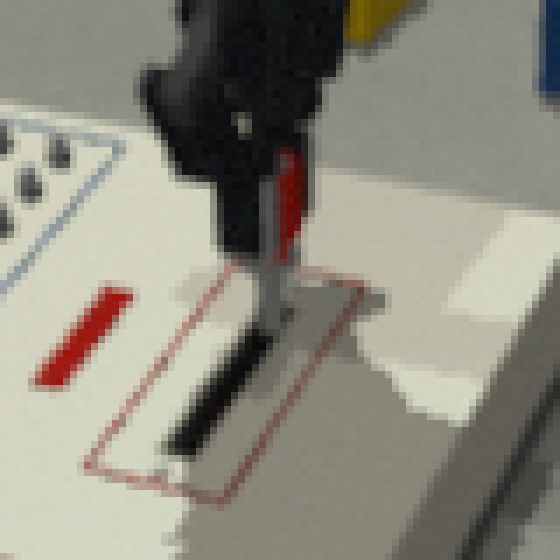

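Emit:
play_rows(moves=[[[0,0,0],[0,0,1.5],0],[[0,0,0],[0,0,3],0],[[0,0,0],[0,0,4],0],[[0,0,0],[0,0,5],0],[[0,0,0],[0,0,6],0],[[0,0,0],[0,0,6],0]])

```text
clock: 8.8
eef_pos: [542.0, 26.3, 99.4]
tcp_rot: [3.141, -0.001, 0.109]
contact_force: [-0.7, -0.2, 1.5]
opening: 0.269
```

Run:
```python
from h import *
p=forces()
```

```text
F [-0.45  0.02  1.69] sd [0.53 0.4  0.51] M [-0.019  0.101  0.021] pos [542.04  26.35  99.54] t 9.0
```

Emit:
play_rows(moves=[[[0,0,0],[0,-0.8,0.5],0],[[0,0,0],[0,-1.6,0.7],0],[[0,0,0],[0,-2.4,0.7],0],[[0,0,0],[0,-3,0.7],0],[[0,0,0],[0,-3,0.7],0]])

```text
clock: 9.5
eef_pos: [541.8, 29.4, 98.9]
tcp_rot: [3.141, -0.001, 0.109]
contact_force: [0.4, -0.9, 2.4]
opening: 0.267
```

Run:
```python
from h import *
p=forces()
```

```text
F [ 0.32 -1.31  2.14] sd [0.44 0.39 0.25] M [-0.347 -0.073 -0.009] pos [541.76  29.38  98.86] t 9.7
```

Emit:
play_rows(moves=[[[0,0,0],[0,-0.8,0],0],[[0,0,0],[0,-1.6,0],0],[[0,0,0],[0,-2.4,0],0],[[0,0,0],[0,-3,0],0],[[0,0,0],[0,-3,0],0]])

```text
clock: 10.2
eef_pos: [541.4, 32.5, 98.9]
tcp_rot: [3.142, -0.001, 0.109]
contact_force: [0.1, -1.5, 2.6]
opening: 0.264
```

Emit:
play_rows(moves=[[[0,0,0],[0,-0.8,0],0],[[0,0,0],[0,-1.6,0],0],[[0,0,0],[0,-2.4,0],0],[[0,0,0],[0,-3,0],0],[[0,0,0],[0,-3,0],0]])

```text
clock: 10.7
eef_pos: [541.1, 35.6, 98.9]
tcp_rot: [3.142, -0.001, 0.109]
contact_force: [-0.5, -1.3, 1.8]
opening: 0.269
```

Run:
```python
from h import *
p=forces(3)
```

```text
F [-0.08 -0.73  2.42] sd [0.36 0.26 0.52] M [-0.287 -0.032  0.021] pos [541.04  35.52  98.85] t 10.85
```

Emit:
play_rows(moves=[[[0,0,0],[0,-0.8,0],0],[[0,0,0],[0,-1.6,0],0],[[0,0,0],[0,-2.4,0],0],[[0,0,0],[0,-3,0],0],[[0,0,0],[0,-3,0],0]])

```text
clock: 11.35
eef_pos: [540.7, 38.6, 98.9]
tcp_rot: [-3.141, -0.001, 0.109]
contact_force: [0.4, -1.5, 2.5]
opening: 0.267
```

Run:
```python
from h import *
p=forces(2)
```

```text
F [-0.53 -1.55  2.99] sd [0.37 0.29 0.7 ] M [-0.321 -0.062  0.008] pos [540.72  38.64  98.85] t 11.45
```

Emit:
play_rows(moves=[[[0,0,0],[0,-0.8,0],0],[[0,0,0],[0,-1.6,0],0],[[0,0,0],[0,-2.4,0],0],[[0,0,0],[0,-3,0],0],[[0,0,0],[0,-3,0],0]])

```text
clock: 11.95
eef_pos: [540.4, 41.7, 98.9]
tcp_rot: [-3.141, -0.001, 0.109]
contact_force: [0.1, -1.0, 1.5]
opening: 0.274
```

Run:
```python
from h import *
p=forces(2)
```

```text
F [-0.25 -1.54  2.51] sd [0.09 0.35 0.24] M [-0.257 -0.007 -0.007] pos [540.38  41.68  98.85] t 12.05
```

Emit:
play_rows(moves=[[[0,0,0],[0,-0.8,0],0],[[0,0,0],[0,-1.6,0],0],[[0,0,0],[0,-2.4,0],0],[[0,0,0],[0,-3,0],0],[[0,0,0],[0,-3,0],0]])

```text
clock: 12.55
eef_pos: [540.0, 44.8, 98.8]
tcp_rot: [-3.141, -0.001, 0.109]
contact_force: [0.3, -1.7, 2.0]
opening: 0.269
```

Run:
```python
from h import *
p=forces(2)
```

```text
F [ 0.16 -1.42  1.98] sd [0.31 0.16 0.17] M [-0.297 -0.009 -0.   ] pos [540.06  44.77  98.86] t 12.65
```

Emit:
play_rows(moves=[[[0,0,0],[0,-0.8,0],0],[[0,0,0],[0,-1.6,0],0],[[0,0,0],[0,-2.4,0],0],[[0,0,0],[0,-3,0],0],[[0,0,0],[0,-3,0],0]])

```text
clock: 13.15
eef_pos: [539.7, 47.8, 98.9]
tcp_rot: [-3.141, -0.001, 0.109]
contact_force: [0.2, -2.0, 2.1]
opening: 0.267
```

Run:
```python
from h import *
p=forces(2); print(r.sense()['tcp_rot'])
```

```text
F [ 0.25 -1.36  3.02] sd [0.23 0.18 0.67] M [-0.293 -0.016  0.006] pos [539.68  47.83  98.86] t 13.25
[-3.14099566e+00 -8.14351974e-04  1.08939258e-01]
```

Emit:
play_rows(moves=[[[0,0,0],[0,-0.8,0],0],[[0,0,0],[0,-1.6,0],0],[[0,0,0],[0,-2.4,0],0],[[0,0,0],[0,-3,0],0],[[0,0,0],[0,-3,0],0]])

```text
clock: 13.75
eef_pos: [539.3, 51.0, 98.8]
tcp_rot: [-3.141, -0.001, 0.109]
contact_force: [-0.3, -1.1, 0.5]
opening: 0.263
```

Run:
```python
from h import *
p=forces(2)
```

```text
F [-0.22 -1.04  1.6 ] sd [0.07 0.05 0.17] M [-0.251 -0.029 -0.006] pos [539.32  50.92  98.82] t 13.85
```

Emit:
play_rows(moves=[[[0,0,0],[0,-0.8,0],0],[[0,0,0],[0,-1.6,0],0],[[0,0,0],[0,-2.4,0],0],[[0,0,0],[0,-3,0],0],[[0,0,0],[0,-3,0],0]])

```text
clock: 14.35
eef_pos: [538.7, 54.2, 98.6]
tcp_rot: [-3.141, -0.0, 0.109]
contact_force: [-0.2, 0.3, -1.0]
opening: 0.267
```

Run:
```python
from h import *
p=forces(2); print(r.sense()['tcp_rot'])
```

```text
F [-0.83 -0.19 -0.53] sd [0.62 0.18 0.02] M [-0.015  0.019 -0.002] pos [538.8   54.03  98.65] t 14.45
[-3.14067419e+00 -3.45858263e-04  1.08940779e-01]
```

The plate reaction has gone (Fz back to the free value, friction zero) at y ≈ 54. Next I lower it in steps and watch the force.

Emit:
play_rows(moves=[[[0,0,0],[0,0,0.8],0],[[0,0,0],[0,0,1.6],0],[[0,0,0],[0,0,2.4],0],[[0,0,0],[0,0,3.2],0],[[0,0,0],[0,0,4],0],[[0,0,0],[0,0,4],0]])

```text
clock: 15.05
eef_pos: [538.7, 54.0, 94.5]
tcp_rot: [-3.141, -0.0, 0.109]
contact_force: [0.1, -0.4, 0.5]
opening: 0.267
```

Run:
```python
from h import *
p=forces(3)
```

```text
F [ 0.47 -0.18 -0.97] sd [0.36 0.47 0.42] M [ 0.014 -0.003  0.003] pos [538.83  54.03  94.68] t 15.2
```

Emit:
play_rows(moves=[[[0,0,0],[0,0,1],0],[[0,0,0],[0,0,2],0],[[0,0,0],[0,0,3],0],[[0,0,0],[0,0,4],0],[[0,0,0],[0,0,5],0],[[0,0,0],[0,0,6],0],[[0,0,0],[0,0,7],0],[[0,0,0],[0,0,8],0],[[0,0,0],[0,0,9],0],[[0,0,0],[0,0,10],0],[[0,0,0],[0,0,11],0],[[0,0,0],[0,0,11],0]])

```text
clock: 16.4
eef_pos: [538.7, 54.0, 83.5]
tcp_rot: [-3.141, -0.0, 0.109]
contact_force: [-0.3, -0.5, -0.6]
opening: 0.268
```

Run:
```python
from h import *
p=forces(3)
cv2.imwrite('pics/s7c.png',cv2.resize(p['color'][170:250,270:350,::-1],None,fx=7,fy=7,interpolation=0))
```

```text
F [ 0.61  0.08 -0.18] sd [0.34 0.24 0.43] M [ 0.007 -0.003 -0.006] pos [538.85  54.06  83.7 ] t 16.55
```

View pics/s7c.png

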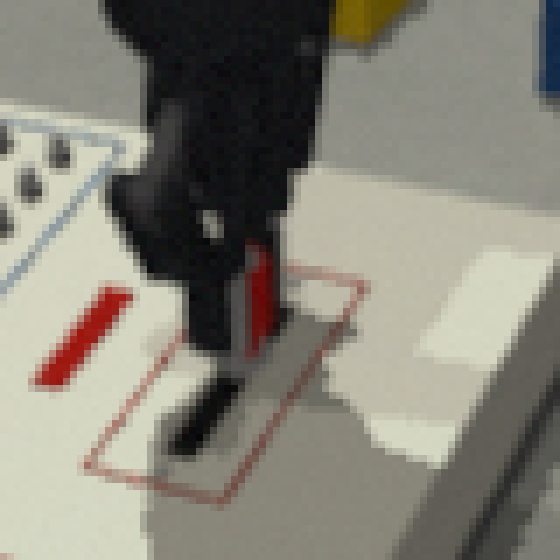

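The pin's collar is now just above the cover (crop ≈ (245,360)) with no force. I'll do the last ~3 mm slowly.

Emit:
play_rows(moves=[[[0,0,0],[0,0,0.6],0],[[0,0,0],[0,0,1.2],0],[[0,0,0],[0,0,1.8],0],[[0,0,0],[0,0,2.3],0],[[0,0,0],[0,0,2.8],0],[[0,0,0],[0,0,2.8],0]])

```text
clock: 17.15
eef_pos: [538.8, 54.0, 80.8]
tcp_rot: [-3.141, -0.0, 0.109]
contact_force: [-0.3, 0.2, 0.3]
opening: 0.273
```

Run:
```python
from h import *
p=forces(3)
```

```text
F [ 0.27  0.36 -0.75] sd [0.13 0.52 0.47] M [ 0.01  -0.015  0.011] pos [538.88  54.04  80.89] t 17.3
```

Emit:
play_rows(moves=[[[0,0,0],[0,0,0.3],0],[[0,0,0],[0,0,0.5],0],[[0,0,0],[0,0,0.8],0],[[0,0,0],[0,0,0.8],0]])

```text
clock: 17.7
eef_pos: [539.0, 54.0, 80.4]
tcp_rot: [-3.141, -0.001, 0.109]
contact_force: [-1.6, -0.3, 4.5]
opening: 0.266
```

Run:
```python
from h import *
p=forces(3)
```

```text
F [-1.76 -0.19  5.48] sd [0.09 0.32 0.16] M [-0.014  0.253 -0.02 ] pos [539.    54.05  80.42] t 17.85
```

Contact came at 80.4 mm, the height expected for a seated collar, with about 6 N. I'll release and retreat.

Emit:
play_rows(moves=[[[0,0,0],[0,0,0],0.35],[[0,0,0],[0,0,0],0.5],[[0,0,0],[0,0,0],0.7],[[0,0,0],[0,0,0],0.7],[[0,0,0],[0,0,0],0.7],[[0,0,0],[0,0,0],0.7]])

```text
clock: 18.45
eef_pos: [539.0, 54.1, 80.4]
tcp_rot: [-3.141, -0.001, 0.109]
contact_force: [0.1, -0.2, -0.1]
opening: 0.695
```

Emit:
play_rows(moves=[[[0,0,0],[0,0,-5],0.7],[[0,0,0],[0,0,-12],0.7],[[0,0,0],[0,0,-25],0.7],[[0,0,0],[0,0,-45],0.7],[[0,0,0],[0,0,-70],0.7],[[0,0,0],[0,0,-100],0.7],[[0,0,0],[-20,40,-130],0.7],[[0,0,0],[-40,80,-140],0.7],[[0,0,0],[-60,120,-150],0.7],[[0,0,0],[-80,160,-150],0.7],[[0,0,0],[-100,200,-150],0.7],[[0,0,0],[-110,240,-150],0.7],[[0,0,0],[-110,250,-150],0.7],[[0,0,0],[-110,250,-150],0.7]])

```text
clock: 19.85
eef_pos: [456.8, -207.9, 231.1]
tcp_rot: [-3.141, -0.002, 0.106]
contact_force: [0.5, 0.9, -0.8]
opening: 0.7
```

Run:
```python
from h import *
p=forces(2);t=r.grab_frame('top')
save(p,'s8.png')
a=cv2.resize(p['color'][170:250,270:350,::-1],(560,560),interpolation=0);cv2.imwrite('pics/s8c.png',a)
cv2.imwrite('pics/t8c.png',cv2.resize(t['color'][130:260,200:500,::-1],None,fx=2.6,fy=2.6,interpolation=2))
# expected cap centre at z=124-14=110 (collar 70 -> knob centre 96 -> top 110)
print(proj(p,[[538.9,54,110],[538.9,54,96],[538.9,54,70]]),proj(t,[[538.9,54,110],[538.9,54,70]]))
```

```text
F [ 0.37  0.47 -0.74] sd [0.07 0.14 0.35] M [0.007 0.009 0.001] pos [ 456.83 -205.9   230.48] t 19.95
[[303.53164106 207.91242765]
 [303.77793614 212.64833792]
 [304.2238395  221.22243647]] [[294.11670123 200.20672999]
 [294.69878997 202.04650709]]
```

View pics/s8c.png

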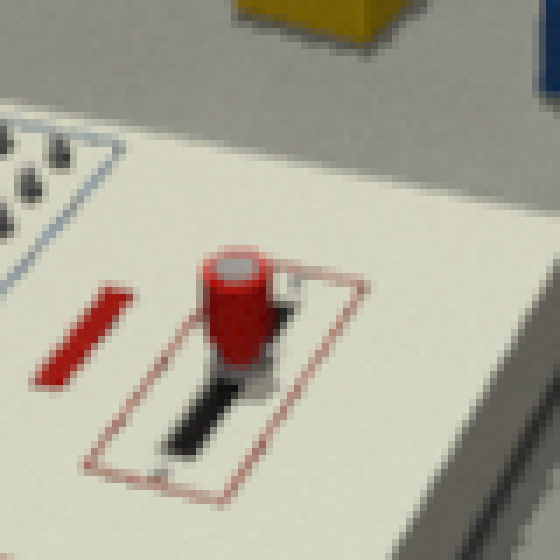

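View pics/t8c.png

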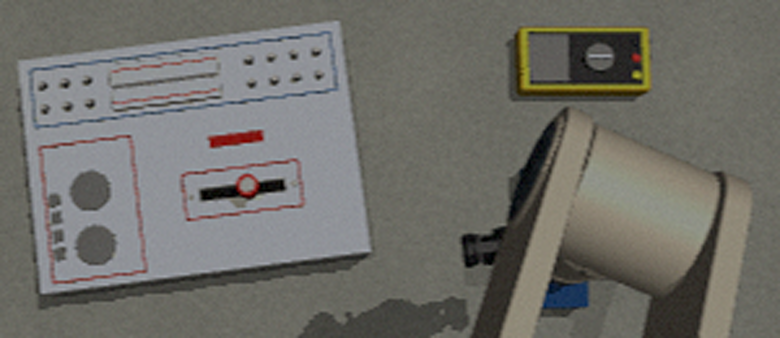

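The pin stands upright in the slot, collar on the cover. Its cap shows at side pixel (303.4, 207.8) and top pixel (294.5, 200.3). The predictions for a fully seated pin were (303.5, 207.9) and (294.1, 200.2).

Run:
```python
from h import *
p=forces(2);print(np.abs(r.sense()['qvel']).max());print(r.sign_off())
```

```text
F [ 0.49 -0.02 -0.16] sd [0.81 0.22 0.18] M [0.046 0.003 0.015] pos [ 456.91 -205.31  230.18] t 20.1
0.0036251144520840126
the job is handed in; nothing more can be done
None
```

The red locking pin is in the hidden hole with its collar seated on the cover, and I handed the job in at about 20 s of the 72 s allowed. `sign_off` gave no verdict.

- **Search:** I drew the pin from the rack and put its tip through the slot without contact. Sliding it along the carrier plate took about 3 N. The plate reaction vanished about 7 mm to −y of the slot's centre, which is where the hole is.
- **Seating:** It went down freely and met the cover at the height expected for a seated collar, with about 6 N. I then released it and moved the arm away.
- **Last checks:** Both cameras show the pin upright. Its cap is within 0.5 pixel of the position predicted for a fully seated pin. The gripper was open, with no contact force beyond sensor noise, and the arm was at rest.
- **Not checked or in disagreement:**
  - I did not re-measure the black pin, meter, screwdriver or spool at the end. I planned no contact with them and no unexpected force appeared on the way.
  - The two cameras disagreed by about 1.5–3 mm on positions, so I compared pin and slot in the side view before inserting.

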